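# Spring open the pencil case by its hidden catch

## Task

Open the blue pencil case with a fingertip: feel along the plain strip in front of its lid for the flush catch button, press it in so that the lid springs up, then push the lid over backwards until it leans past upright and stays open, and take the hand away. Touch gently; do not lift, tip or shove the case, and leave the pen, eraser, jar, pen holder and mug around it as they are.

Things in the scene. Friction and masses are not known exactly. Their poses are not given: they have to be found in the camera images.
- case: blue plastic pencil case standing loose on the counter, 124 mm (x) by 250 mm (y) by 38 mm tall, about 0.7 kg; origin at the centre of its underside, z up, x from front (robot side) to back. Its top is level, in two parts: in front a plain flat strip, the deck (x -62 to -12 mm), behind it the ribbed lid (x -11 to +62 mm), both the full length
- deck (a point): centre of the deck's top face, 38 mm up; axes of the case. In the deck is the catch button: a rectangular plate of the same blue plastic, 34 (x) by 36 (y) mm, in an opening of 36 by 38, its face sunk 2 mm. Its centre is on the deck's middle line (y axis), up to 34 mm either side of this point: not reported. The rest is rigid: a fingertip that stops at deck height is not wholly on the button
- catch (a joint): how far the catch button is pressed in, m: 0 at rest, 0.004 fully in; a spring resists with about 1 N at first and 4 N fully in. The lid is let go beyond about 0.0025
- lid (a joint): angle of the lid about its hinge along the case's far top edge (case x 60, z 35 mm): 0 shut and latched, 1.57 upright, 1.85 rad at its stop. Let go, it springs up to about 1.1 rad if not hindered (free edge 98 mm above the counter); from there it stays where it is left; about 1 N on its edge turns it, but 3 N against the stop tips the case
- lid_edge (a point): middle of the lid's free edge (next to the deck when shut), 71 mm from the hinge axis, half-way through the 6 mm thick lid
- pen: chrome retractable pen lying flat, 140 mm long, 10 mm thick; origin under its middle
- eraser: white eraser in a card sleeve, 46 x 22 x 12 mm; origin under its middle
- jar: empty closed glass jam jar, 68 mm across, 98 mm tall; origin at the centre of its underside
- holder: round bamboo pen holder, 72 mm across, 100 mm tall, pens in it reaching 147 mm; origin at the centre of its underside
- mug: white mug, 80 mm across, 92 mm tall, with a handle; origin at the centre of its underside

How it is judged (in metres and radians):
On the way, in this order (a step that is already met when the one before it is completed fails the run):
1. the catch button is pressed in (value of joint catch above 0.002 m).
2. the lid is pushed back past upright (value of joint lid above 1.6 rad), for 0.2 s.
At the end, for the whole second after the job is handed in: The lid stands open past upright (over 1.58 rad), the catch has sprung back, the case stands flat on the counter within 30 mm of where it was, and the pen, eraser, jar, holder and mug are within 30 mm of where they were (value of joint lid above 1.58 rad and value of joint catch below 0.001 m and height (world z) of case below 0.004 m and angle between case's own z axis and vertical below 0.05 rad and distance of each of case, pen, eraser, jar, holder, mug from where it was at the start of the episode below 0.03 m and linear speed of case below 0.02 m/s); the robot touches nothing.
It fails at once if the case is lifted or tipped (height (world z) of case above 0.01 m or angle between case's own z axis and vertical above 0.12 rad).
It fails at once if the case is shoved more than 30 mm (distance of case from where it was at the start of the episode above 0.03 m).
It fails at once if the case is pressed or struck with more than 40 N (contact force between the arm and case above 40 N).
It fails at once if the pen, eraser, jar, holder or mug is moved more than 30 mm (distance of any of pen, eraser, jar, holder, mug from where it was at the start of the episode above 0.03 m).
It fails at once if the pen, eraser, jar, holder or mug is lifted (height (world z) of any of pen, eraser, jar, holder, mug above 0.015 m).
It also fails if it takes over 54 s, if anything falls off the work surface, if the arm or the gripper's body presses on something with over 40 N, if the wrist force passes 120 N, or if a joint passes its speed limit or range.

## Robot

A 7-joint arm with a two-finger parallel gripper is mounted at the origin on the work surface. World frame = base frame: x ahead of the robot, y to its left, z up, the work surface at z = 0. Lengths are in mm, angles in rad, forces in N, time in s.
With the tool pointing down it reaches from about 375 to 925 mm from the base axis. Payload 3.1 kg.
Tool frame: the origin (TCP) lies midway between the tips of the shut fingers; the grasp point (between the pads) lies 19 mm behind it (r.tcp_to_grasp is the distance from the TCP to the grasp point, in mm); z points along the fingers, y is the line along which they close (so a half turn about z gives the same grasp; the last joint's range is limited). The gripper opens to 85 mm and grips with 20 to 120 N. Pads are 22 mm wide; open, the fingers measure 114 mm over their backs; the gripper's body (76 mm by 85 mm) begins 54 mm behind the grasp point. The pads swing forward as they close: fully open they stand 13 mm farther back than shut.
Start: joints at [1.065, 0.383, 0.044, 1.598, -0.018, 1.161, -0.05], TCP at [257.803, -596.691, 206.669] pointing down, gripper open.
Joint ranges: [-2.61, 2.61], [-0.41, 2.15], [-1.48, 1.57], [0, 2.5], [-1.57, 4.71], [0.05, 1.97], [-2.85, 2.85]. Speed limits (rad/s): [2.79, 2.79, 3.14, 3.14, 3.14, 3.14, 3.14].

## Interface

Orientations are given as a 3x3 rotation matrix whose columns are the frame's x, y, z axes.
In Python, from plant import sensors, viewer, r gives the robot as it stands.
- The arm moves only by the tool carry_out, never from a script. Its argument "steps" is a list of rows, each a list of 2 entries, a list of its own where there are three numbers: the shift along the tool's x, y, z in cm, then the turn, a rotation vector about the tool's x, y, z in rad. A call has 1 to 12 rows; each row is the pose to reach, as a shift and turn from the pose commanded when the call began, along the tool's axes at that moment; what a row does not reach only later rows make up. A row lasts 1/12 s, in which the tool goes at most 41.7 mm and 7.16 degrees, less where a joint would pass 70% of its speed; a pose out of reach is approached as far as the arm can. A call with a gripper value outside its range is refused whole. "fingers" is the opening in per cent of the stroke, from 0 (shut) to 100 (fully open), set as the call begins (left out, the last holds). The fingers move at their own pace and stop on an object; "grip_force" is the grip in N (left out, the last holds). Time passes only in rows, so rows that repeat a pose let the fingers close. It gives the time, the measured TCP pose, the force, the opening and the grip force at its end, in the units of the state.
- sensors.observe(): the state, without advancing time (a new reading comes with each control period).
- viewer.snapshot(name): name is "side" or "top"; returns a dict with "color" (480x640x3 uint8, blue, green, red), "fx", "fy", "cx", "cy" (pixels), "k1" (the pictures are not rectified: a ray, as slopes to the right and down, at radius r is drawn at 1 + k1 r^2 times it, then the intrinsics apply), "camera_from_world" (4x4, takes a point from world to camera coordinates). Camera axes: x right, y up, looking along -z (the intrinsics and any distortion apply to the point x, -y, -z); pixel columns grow to the right and rows downward; lengths in mm; the calibration is good to about 2 mm. A picture is of the moment at which its call begins. There is no depth.
- r.finish_job(): hands the job in; it is judged then, once.
The state is a dict: "t": time; "q": joint angles; "qd": joint speeds; "effort": joint torques, N m; "tcp_pos": TCP position; "eef_rot": TCP orientation; "wrist_force": force on the tool from outside, world axes, zero at the start; "torque": the same for the moment, N m; "opening": finger opening in mm; "grip_force": force on a finger pad.
Only numpy, scipy, OpenCV 4.12 (cv2) and the standard library are available. Lean on these libraries where they do the work, as an engineer would, in place of code of your own. Each camera call takes 0.05 s, during which the arm holds its last target. There are 200 camera calls.

## Working session

There is one attempt and no reset: what is moved stays moved. The work goes in short steps, Python scripts to look and compute and a tool call to move; the robot and the scene stay as the last step left them, time stands still between calls to the robot, and variables do not carry over. Pictures are saved under pics/ and viewed, at most 10 in all, crops included, and the job is handed in when it is done.

Besides the shell and the picture viewer there is one more tool, called as name(argument=value, ...), one argument or row to a line, values as JSON. carry_out: Moves the arm, as the interface text tells. Its arguments: {"type":"object","properties":{"steps":{"type":"array"},"fingers":{"type":"number"},"grip_force":{"type":"number"}},"required":["steps"]}

```bash
mkdir -p pics; cat > h.py <<'E'
import numpy as np, cv2
from plant import sensors, viewer, r
def snap(n,f=None):
    s=viewer.snapshot(n)
    if f: cv2.imwrite('pics/'+f+'.png',s['color'])
    return s
def ray(s,u,v):
    K=np.array([[s['fx'],0,s['cx']],[0,s['fy'],s['cy']],[0,0,1.]])
    a=cv2.undistortPoints(np.array([[[u,v]]],float),K,np.array([s['k1'],0,0,0.]),)[0,0]
    M=np.array(s['camera_from_world']);R=M[:3,:3];c=-R.T@M[:3,3]
    return c,R.T@np.array([a[0],-a[1],-1])
def onz(s,u,v,z):
    c,d=ray(s,u,v); return (c+d*(z-c[2])/d[2])
E
python3 - <<'E'
from h import *
o=sensors.observe();print(o)
for n in('top','side'):
    s=snap(n,n+'0');c,_=ray(s,320,240);print(n,c,s['fx'],s['k1'])
    hsv=cv2.cvtColor(s['color'],cv2.COLOR_BGR2HSV)
    m=cv2.inRange(hsv,(95,90,40),(130,255,255))
    cs,_=cv2.findContours(m,cv2.RETR_EXTERNAL,cv2.CHAIN_APPROX_SIMPLE)
    for k in sorted(cs,key=cv2.contourArea)[-3:]:
        b=cv2.boxPoints(cv2.minAreaRect(k));print(cv2.contourArea(k),b.round().tolist())
        for p in b: print(onz(s,*p,38).round())
E
```

```text
{'t': 0.0, 'q': array([ 1.06520779,  0.38385711,  0.04387476,  1.59961583, -0.01791778,
        1.16118898, -0.04991264]), 'qd': array([ 4.88585531e-05, -1.48993547e-03,  5.49219020e-04,  1.26878938e-03,
       -1.48256572e-03, -1.72728346e-03,  4.53825242e-04]), 'effort': array([-2.37755357e-04, -4.33466649e+01,  1.02447923e+00, -2.49516392e+01,
        1.06054073e-02,  1.13300805e-02, -2.87893933e-06]), 'tcp_pos': array([ 257.34118376, -595.76960171,  205.25421587]), 'eef_rot': array([[ 9.17991488e-01,  3.96598295e-01, -1.19177661e-03],
       [ 3.96600059e-01, -9.17988373e-01,  2.39603012e-03],
       [-1.43775613e-04, -2.67219393e-03, -9.99996419e-01]]), 'wrist_force': array([ 0.75482822,  0.63860827, -0.02654515]), 'torque': array([-0.02112424, -0.01545118,  0.02342241]), 'grip_force': 0.0, 'opening': 85.01593946506802}
top [ 525.99296321   33.45439151 1195.94414691] 501.164088308894 0.004140355564613533
5673.0 [[322.0, 289.0], [329.0, 235.0], [437.0, 248.0], [430.0, 302.0]]
[492.  37.  38.]
[616.  19.  38.]
[ 581. -230.   38.]
[ 458. -211.   38.]
side [ 168.10351078 -506.43009888  505.1875878 ] 506.1270945443947 0.010028607185212698
13576.5 [[247.0, 296.0], [324.0, 234.0], [434.0, 370.0], [356.0, 432.0]]
[471.  28.  38.]
[680.  95.  38.]
[ 571. -246.   38.]
[ 433. -253.   38.]
```

View pics/top0.png

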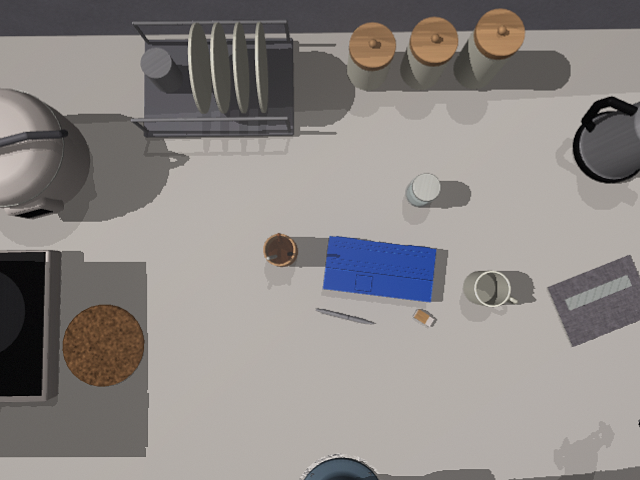

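View pics/side0.png

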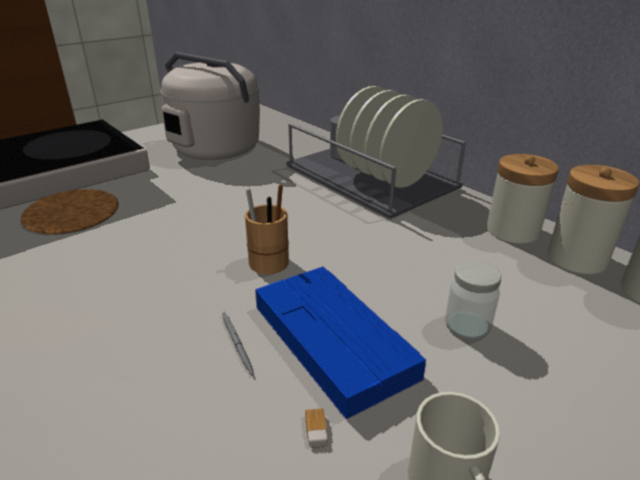

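The pictures show the case at about (380,268) in the top view. A faint rectangle in the deck near (363,283) looks like the button, and the pen and eraser lie in front. I'll enlarge that part.

```bash
python3 - <<'E'
from h import *
s=snap('top');im=s['color'][225:310,315:445,0]
im=cv2.createCLAHE(4,(2,2)).apply(cv2.resize(im,None,fx=6,fy=6,interpolation=cv2.INTER_CUBIC))
cv2.imwrite('pics/crop.png',im)
C=np.array([537,-96.]);y=-0.137;R=np.array([[np.cos(y),-np.sin(y)],[np.sin(y),np.cos(y)]])
for p in[(363,283),(356,276),(372,276),(355,290),(372,292)]:
    w=onz(s,*p,37);print(p,w.round(),(R.T@(w[:2]-C)).round())
E
```

```text
(363, 283) [504. -58.  37.] [-38.  33.]
(356, 276) [520. -42.  37.] [-24.  51.]
(372, 276) [519. -79.  37.] [-20.  15.]
(355, 290) [488. -39.  37.] [-56.  50.]
(372, 292) [483. -78.  37.] [-56.  10.]
```

View pics/crop.png

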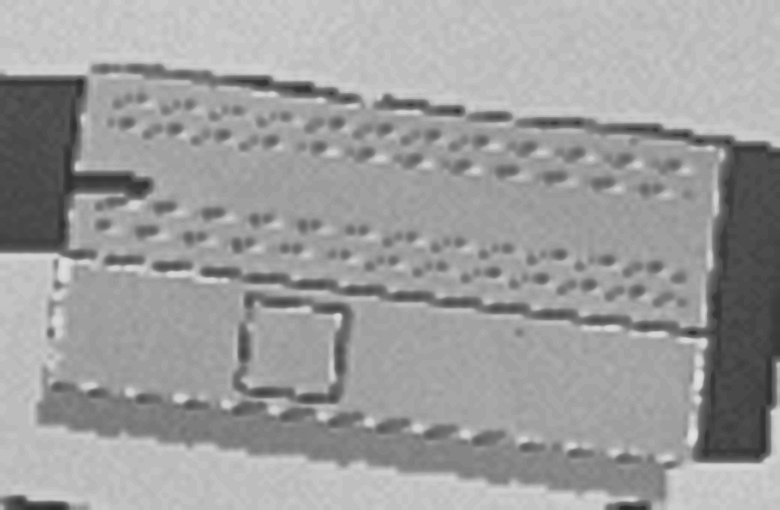

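The crop is clear: the button's corners are near (247,300), (347,310), (340,400) and (238,388). The deck and lid edges can be seen too.

```bash
python3 - <<'E'
from h import *
s=snap('top')
P=lambda p,z:onz(s,(p[0]+.5)/6-.5+315,(p[1]+.5)/6-.5+225,z)
a=np.array([P(p,38)[:2] for p in[(88,66),(725,143),(690,461),(52,386)]]);C=a.mean(0)
print(a.round(1),C)
d=(a[0]+a[3]-a[1]-a[2]);y=np.arctan2(-d[0],d[1]);print('yaw',y,np.linalg.norm(d)/2)
R=np.array([[np.cos(y),-np.sin(y)],[np.sin(y),np.cos(y)]])
b=np.array([P(p,37)[:2] for p in[(247,300),(347,310),(340,400),(238,388)]]);bc=b.mean(0)
print('button',bc,'in case',((b-C)@R).round(1),R.T@(bc-C))
h=onz(s,280,249,100)[:2];print('holder',h,R.T@(h-C),'jar',R.T@(onz(s,426,188,98)[:2]-C))
o=sensors.observe();E=o['eef_rot']
Rt=np.array([[np.cos(y),np.sin(y),0],[np.sin(y),-np.cos(y),0],[0,0,-1]])
print('rotvec tool',cv2.Rodrigues(E.T@Rt)[0].T)
print('shift cm to above button z=110',E.T@(np.array([*bc,110])-o['tcp_pos'])/10)
E
```

```text
[[ 614.3   18.4]
 [ 581.1 -226.8]
 [ 459.4 -209.9]
 [ 491.4   34. ]] [536.55896595 -96.06781325]
yaw -0.1324441667961444 246.70615100676815
button [504.07870391 -58.74767422] in case [[-20.4  52.4]
 [-19.7  13.8]
 [-54.2  12.6]
 [-54.3  52. ]] [-37.12419929  32.70403684]
holder [581.57502532 127.41537147] [ 15.10922754 227.470637  ] jar [187.46576998 -76.2398675 ]
rotvec tool [[-0.00165438  0.00054199  0.54028121]]
shift cm to above button z=110 [ 43.94788457 -39.53247695   9.64052257]
```

carry_out(
  fingers=0,
  steps=[
    [[3.7,-3.3,0],[0,0,0.05]],
    [[7.3,-6.6,0],[0,0,0.1]],
    [[11,-9.9,0],[0,0,0.15]],
    [[14.6,-13.2,0],[0,0,0.2]],
    [[18.3,-16.5,0],[0,0,0.25]],
    [[22,-19.8,0],[0,0,0.3]],
    [[25.6,-23,0],[0,0,0.35]],
    [[29.3,-26.4,0],[0,0,0.4]],
    [[33,-29.6,0],[0,0,0.45]],
    [[36.6,-33,0],[0,0,0.5]],
    [[40.3,-36.2,2],[0,0,0.54]],
    [[43.9,-39.5,4],[0,0,0.54]],
  ],
)

```text
t: 1.2
tcp_pos: [467.2, -142.2, 191.1]
eef_rot: [[0.991, -0.133, 0.003], [-0.133, -0.991, -0.001], [0.003, 0.001, -1.0]]
wrist_force: [0.7, -0.8, -0.7]
opening: -0.3
grip_force: 0.0
```

```bash
cat >> h.py <<'E'
C=np.array([536.56,-96.07]);Y=-0.1324;RC=np.array([[np.cos(Y),-np.sin(Y)],[np.sin(Y),np.cos(Y)]])
def st():
    o=sensors.observe();p=o['tcp_pos'];E=o['eef_rot']
    print('t',round(o['t'],2),'case xy',(RC.T@(p[:2]-C)).round(1),'z',p[2].round(1),'F',o['wrist_force'].round(2),'open',round(o['opening'],1))
    Rt=np.array([[np.cos(Y),np.sin(Y),0],[np.sin(Y),-np.cos(Y),0],[0,0,-1]])
    print('rot',cv2.Rodrigues(E.T@Rt)[0].ravel().round(3))
    return o
E
python3 -c "
from h import *
st()"
```

```text
t 1.2 case xy [-62.6 -54.8] z 191.1 F [ 0.7  -0.83 -0.65] open -0.3
rot [ 0.001 -0.003 -0.001]
```

carry_out(
  steps=[
    [[0,0,0],[0,0,0]],
    [[0,0,0],[0,0,0]],
    [[0,0,0],[0,0,0]],
    [[0,0,0],[0,0,0]],
  ],
)

```text
t: 1.53
tcp_pos: [465.1, -145.7, 190.0]
eef_rot: [[0.991, -0.135, -0.0], [-0.135, -0.991, -0.001], [-0.0, 0.001, -1.0]]
wrist_force: [0.3, -0.2, 0.2]
opening: -0.1
grip_force: 0.0
```

```bash
python3 -c "
from h import *
st()"
```

```text
t 1.53 case xy [-64.3 -58.7] z 190.0 F [ 0.34 -0.22  0.16] open -0.1
rot [ 0.001  0.    -0.003]
```

carry_out(
  steps=[
    [[0.9,-3,0],[0,0,0]],
    [[1.8,-6,1],[0,0,0]],
    [[2.7,-9.1,3],[0,0,0]],
    [[2.7,-9.1,6],[0,0,0]],
    [[2.7,-9.1,9],[0,0,0]],
    [[2.7,-9.1,11],[0,0,0]],
    [[2.7,-9.1,12],[0,0,0]],
    [[2.7,-9.1,12.5],[0,0,0]],
    [[2.7,-9.1,13],[0,0,0]],
    [[2.7,-9.1,13],[0,0,0]],
    [[2.7,-9.1,13],[0,0,0]],
    [[2.7,-9.1,13],[0,0,0]],
  ],
)

```text
t: 2.53
tcp_pos: [505.8, -57.6, 61.3]
eef_rot: [[0.991, -0.132, 0.003], [-0.132, -0.991, -0.0], [0.003, 0.0, -1.0]]
wrist_force: [-0.2, 0.9, 0.8]
opening: 0.3
grip_force: 0.0
```

```bash
python3 -c "
from h import *
st();snap('side','s1')"
```

```text
t 2.53 case xy [-35.6  34.1] z 61.3 F [-0.24  0.94  0.83] open 0.3
rot [ 0.    -0.003 -0.   ]
```

View pics/s1.png

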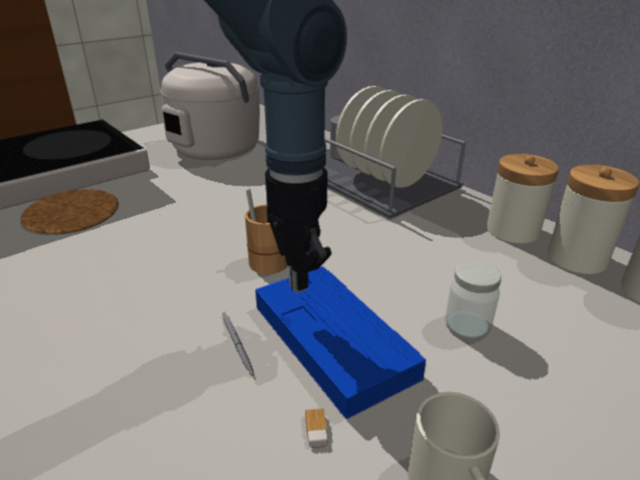

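The fingertip is at (300,288), 23 mm above the deck, and the button outline lies just below it at about (300,313). I'll go down gently.

carry_out(
  steps=[
    [[-0.1,0.1,0.5],[0,0,0]],
    [[-0.1,0.1,1.0],[0,0,0]],
    [[-0.1,0.1,1.5],[0,0,0]],
    [[-0.1,0.1,1.8],[0,0,0]],
    [[-0.1,0.1,2.0],[0,0,0]],
    [[-0.1,0.1,2.0],[0,0,0]],
    [[-0.1,0.1,2.1],[0,0,0]],
    [[-0.1,0.1,2.2],[0,0,0]],
    [[-0.1,0.1,2.3],[0,0,0]],
    [[-0.1,0.1,2.4],[0,0,0]],
    [[-0.1,0.1,2.4],[0,0,0]],
    [[-0.1,0.1,2.4],[0,0,0]],
  ],
)

```text
t: 3.58
tcp_pos: [503.3, -58.1, 35.9]
eef_rot: [[0.991, -0.132, -0.0], [-0.132, -0.991, 0.0], [-0.0, -0.0, -1.0]]
wrist_force: [-0.1, 0.0, 0.9]
opening: 0.0
grip_force: 0.0
```

```bash
python3 -c "
from h import *
st()"
```

```text
t 3.58 case xy [-38.   33.2] z 35.9 F [-0.08  0.    0.87] open 0.0
rot [-0.  0.  0.]
```

carry_out(
  steps=[
    [[0,0,0.05],[0,0,0]],
    [[0,0,0.1],[0,0,0]],
    [[0,0,0.15],[0,0,0]],
    [[0,0,0.2],[0,0,0]],
    [[0,0,0.25],[0,0,0]],
    [[0,0,0.3],[0,0,0]],
    [[0,0,0.35],[0,0,0]],
    [[0,0,0.35],[0,0,0]],
    [[0,0,0.35],[0,0,0]],
  ],
)

```text
t: 4.33
tcp_pos: [503.2, -58.1, 32.4]
eef_rot: [[0.991, -0.132, -0.0], [-0.132, -0.991, 0.0], [-0.0, -0.0, -1.0]]
wrist_force: [-0.2, 0.0, -0.2]
opening: 0.3
grip_force: 0.0
```

```bash
python3 -c "
from h import *
st();snap('side','s2')"
```

```text
t 4.33 case xy [-38.   33.2] z 32.4 F [-0.17  0.03 -0.22] open 0.3
rot [-0.  0.  0.]
```

View pics/s2.png

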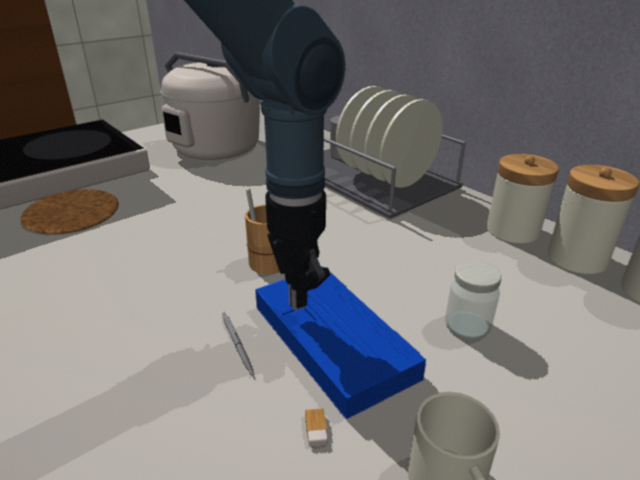

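The lid is still shut and there is no clear force. The tip at (298,305) is on or just above the button, so I'll go on in small steps.

carry_out(
  steps=[
    [[0,0,0.05],[0,0,0]],
    [[0,0,0.1],[0,0,0]],
    [[0,0,0.15],[0,0,0]],
    [[0,0,0.15],[0,0,0]],
    [[0,0,0.15],[0,0,0]],
  ],
)

```text
t: 4.8
tcp_pos: [503.2, -58.1, 30.9]
eef_rot: [[0.991, -0.132, -0.0], [-0.132, -0.991, 0.0], [-0.0, -0.0, -1.0]]
wrist_force: [0.0, 0.5, 0.1]
opening: 0.0
grip_force: 0.0
```

```bash
python3 -c "
from h import *
st()"
```

```text
t 4.8 case xy [-38.   33.2] z 30.9 F [0.04 0.53 0.12] open 0.0
rot [-0.  0.  0.]
```

```bash
python3 - <<'E'
from h import *
o=st();s=snap('side')
M=np.array(s['camera_from_world'])
def proj(p):
    c=M[:3,:3]@p+M[:3,3];x,y=c[0]/-c[2],-c[1]/-c[2];k=1+s['k1']*(x*x+y*y);return (s['fx']*x*k+s['cx'],s['fy']*y*k+s['cy'])
w=lambda x,y,z:np.array([*(C+RC@[x,y]),z])
x0,y0=235,225
print('tcp',proj(o['tcp_pos']),'button corners',[np.round(proj(w(x,y,36)),0) for x,y in[(-54,51),(-20,51),(-20,15),(-54,15)]])
im=s['color'][y0:y0+120,x0:x0+130].copy()
im=cv2.resize(cv2.convertScaleAbs(im,alpha=1.8,beta=10),None,fx=5,fy=5,interpolation=cv2.INTER_CUBIC)
u,v=proj(o['tcp_pos']);cv2.circle(im,(int((u-x0)*5),int((v-y0)*5)),4,(0,0,255),-1)
for x,y in[(-54,51),(-20,51),(-20,15),(-54,15)]:
    u,v=proj(w(x,y,36));cv2.circle(im,(int((u-x0)*5),int((v-y0)*5)),3,(0,255,255),-1)
cv2.imwrite('pics/c2.png',im)
E
```

```text
t 4.8 case xy [-38.   33.2] z 30.9 F [0.04 0.53 0.12] open 0.0
rot [-0.  0.  0.]
tcp (np.float64(298.7590476835225), np.float64(320.0313758767252)) button corners [array([283., 314.]), array([303., 306.]), array([316., 320.]), array([295., 328.])]
```

View pics/c2.png

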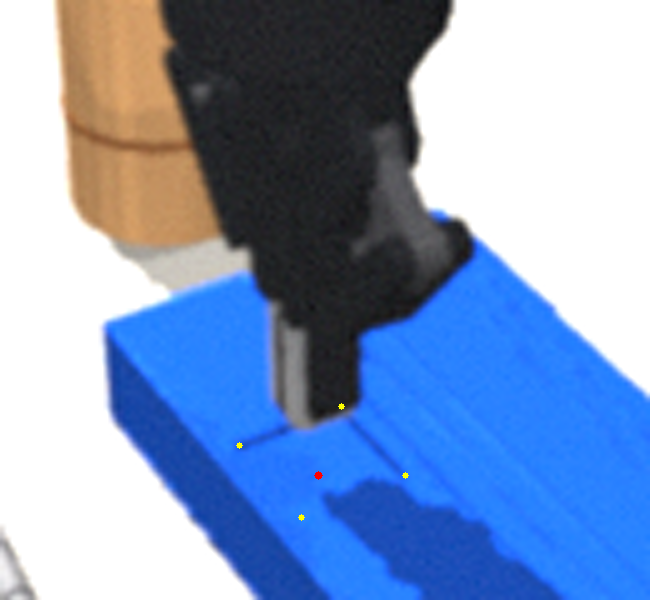

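The close-up shows the tip at crop (305,425), above where the TCP projects at (318,475). Its shadow is detached from it, so the true tip is roughly 10-15 mm higher than the TCP reading. I'll keep lowering and feel for contact.

carry_out(
  steps=[
    [[0,0,0.1],[0,0,0]],
    [[0,0,0.2],[0,0,0]],
    [[0,0,0.3],[0,0,0]],
    [[0,0,0.4],[0,0,0]],
    [[0,0,0.4],[0,0,0]],
  ],
)

```text
t: 5.27
tcp_pos: [503.0, -58.1, 26.6]
eef_rot: [[0.991, -0.132, -0.001], [-0.132, -0.991, 0.0], [-0.001, -0.0, -1.0]]
wrist_force: [0.4, 0.1, 0.5]
opening: -0.2
grip_force: 0.0
```

carry_out(
  steps=[
    [[0,0,0.05],[0,0,0]],
    [[0,0,0.1],[0,0,0]],
    [[0,0,0.15],[0,0,0]],
    [[0,0,0.2],[0,0,0]],
    [[0,0,0.2],[0,0,0]],
  ],
)

```text
t: 5.68
tcp_pos: [503.2, -58.1, 24.8]
eef_rot: [[0.991, -0.132, -0.0], [-0.132, -0.991, 0.0], [-0.0, -0.0, -1.0]]
wrist_force: [1.2, -0.1, -0.0]
opening: -0.2
grip_force: 0.0
```

```bash
python3 - <<'E'
from h import *
o=st()
for n in('side','top'):
    s=snap(n);M=np.array(s['camera_from_world'])
    def proj(p):
        c=M[:3,:3]@p+M[:3,3];x,y=c[0]/-c[2],-c[1]/-c[2];k=1+s['k1']*(x*x+y*y);return (s['fx']*x*k+s['cx'],s['fy']*y*k+s['cy'])
    u,v=proj(o['tcp_pos']);x0,y0=int(u-40),int(v-40)
    im=cv2.resize(cv2.convertScaleAbs(s['color'][y0:y0+80,x0:x0+80],alpha=1.8,beta=10),None,fx=5,fy=5)
    cv2.circle(im,(int((u-x0)*5),int((v-y0)*5)),3,(0,0,255),-1)
    ims=im if n=='side' else np.hstack([ims,im])
cv2.imwrite('pics/c3.png',ims)
E
```

```text
t 5.68 case xy [-38.   33.2] z 24.8 F [ 1.18 -0.13 -0.01] open -0.2
rot [-0.  0.  0.]
```

View pics/c3.png

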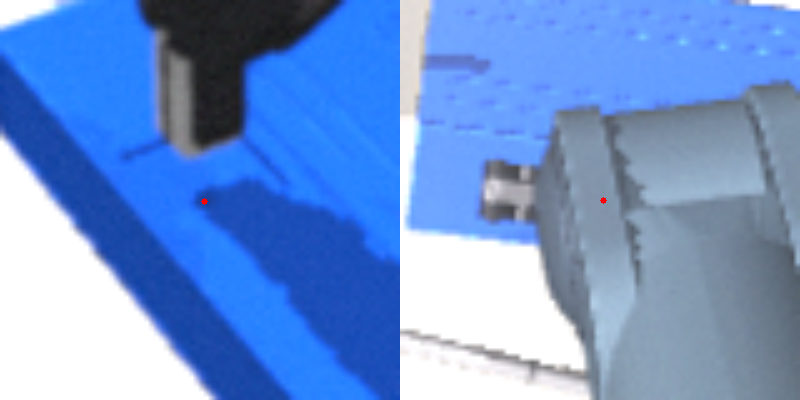

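The tip at left crop (195,155) is a few mm above the button, whose centre is at about (200,167). The shadow gap is shrinking, so I'll continue in small steps.

carry_out(
  steps=[
    [[0,0,0.05],[0,0,0]],
    [[0,0,0.1],[0,0,0]],
    [[0,0,0.15],[0,0,0]],
    [[0,0,0.2],[0,0,0]],
    [[0,0,0.2],[0,0,0]],
    [[0,0,0.2],[0,0,0]],
  ],
)

```text
t: 6.28
tcp_pos: [503.2, -58.1, 22.9]
eef_rot: [[0.991, -0.132, -0.0], [-0.132, -0.991, 0.0], [-0.0, -0.0, -1.0]]
wrist_force: [0.1, 0.0, 0.9]
opening: -0.0
grip_force: 0.0
```

carry_out(
  steps=[
    [[0,0,0.05],[0,0,0]],
    [[0,0,0.1],[0,0,0]],
    [[0,0,0.15],[0,0,0]],
    [[0,0,0.15],[0,0,0]],
    [[0,0,0.15],[0,0,0]],
  ],
)

```text
t: 6.7
tcp_pos: [503.2, -58.1, 21.4]
eef_rot: [[0.991, -0.132, -0.0], [-0.132, -0.991, 0.0], [-0.0, -0.0, -1.0]]
wrist_force: [-0.2, -1.0, -0.2]
opening: 0.2
grip_force: 0.0
```

carry_out(
  steps=[
    [[0,0,0.05],[0,0,0]],
    [[0,0,0.1],[0,0,0]],
    [[0,0,0.15],[0,0,0]],
    [[0,0,0.15],[0,0,0]],
    [[0,0,0.15],[0,0,0]],
  ],
)

```text
t: 7.12
tcp_pos: [503.3, -58.1, 19.9]
eef_rot: [[0.991, -0.132, -0.0], [-0.132, -0.991, 0.0], [-0.0, -0.0, -1.0]]
wrist_force: [-0.9, 0.3, 1.4]
opening: 0.0
grip_force: 0.0
```

```bash
cat > v.py <<'E'
from h import *
import sys
o=st();s=snap('side')
cv2.imwrite('pics/'+sys.argv[1]+'.png',cv2.resize(cv2.convertScaleAbs(s['color'][240:360,235:365],alpha=1.8,beta=10),None,fx=5,fy=5))
E
python3 v.py c4
```

```text
t 7.12 case xy [-38.   33.2] z 19.9 F [-0.9   0.33  1.39] open 0.0
rot [-0.  0.  0.]
```

View pics/c4.png

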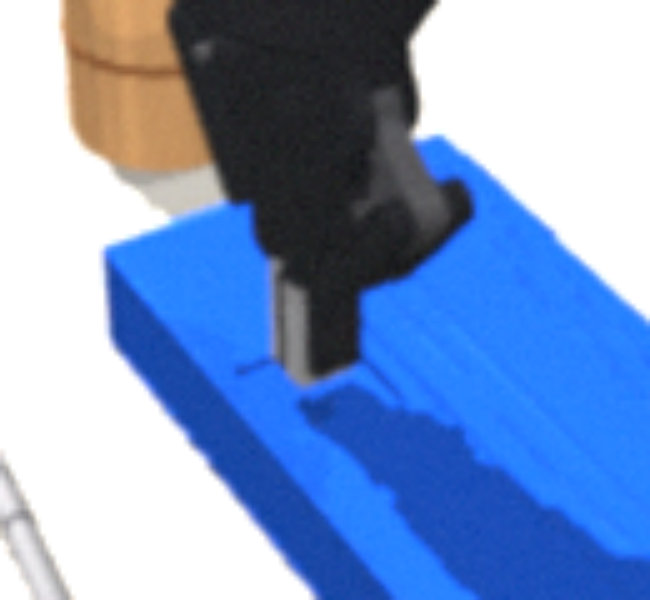

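The tip's lower corner is at (305,382) and its shadow at (305,405), so about 4-6 mm remain. The footprint centre is in line with the button.

carry_out(
  steps=[
    [[0,0,0.05],[0,0,0]],
    [[0,0,0.1],[0,0,0]],
    [[0,0,0.15],[0,0,0]],
    [[0,0,0.2],[0,0,0]],
    [[0,0,0.2],[0,0,0]],
    [[0,0,0.2],[0,0,0]],
  ],
)

```text
t: 7.67
tcp_pos: [503.3, -58.1, 17.9]
eef_rot: [[0.991, -0.132, -0.0], [-0.132, -0.991, 0.0], [-0.0, -0.0, -1.0]]
wrist_force: [0.0, -0.0, -0.2]
opening: 0.2
grip_force: 0.0
```

carry_out(
  steps=[
    [[0,0,0.05],[0,0,0]],
    [[0,0,0.1],[0,0,0]],
    [[0,0,0.1],[0,0,0]],
    [[0,0,0.1],[0,0,0]],
  ],
)

```text
t: 8.0
tcp_pos: [503.3, -58.1, 16.9]
eef_rot: [[0.991, -0.132, -0.0], [-0.132, -0.991, -0.0], [-0.0, 0.0, -1.0]]
wrist_force: [-0.1, -1.0, 0.2]
opening: 0.2
grip_force: 0.0
```

carry_out(
  steps=[
    [[0,0,0.05],[0,0,0]],
    [[0,0,0.1],[0,0,0]],
    [[0,0,0.1],[0,0,0]],
    [[0,0,0.1],[0,0,0]],
  ],
)

```text
t: 8.33
tcp_pos: [503.3, -58.1, 15.9]
eef_rot: [[0.991, -0.132, -0.0], [-0.132, -0.991, 0.0], [-0.0, -0.0, -1.0]]
wrist_force: [-0.7, -0.3, 0.9]
opening: -0.2
grip_force: 0.0
```

carry_out(
  steps=[
    [[0,0,0.05],[0,0,0]],
    [[0,0,0.1],[0,0,0]],
    [[0,0,0.1],[0,0,0]],
    [[0,0,0.1],[0,0,0]],
  ],
)

```text
t: 8.67
tcp_pos: [503.3, -58.1, 14.9]
eef_rot: [[0.991, -0.132, -0.0], [-0.132, -0.991, 0.0], [-0.0, -0.0, -1.0]]
wrist_force: [0.4, -0.1, -0.4]
opening: -0.1
grip_force: 0.0
```

carry_out(
  steps=[
    [[0,0,0.05],[0,0,0]],
    [[0,0,0.1],[0,0,0]],
    [[0,0,0.1],[0,0,0]],
    [[0,0,0.1],[0,0,0]],
  ],
)

```text
t: 9.0
tcp_pos: [503.3, -58.1, 13.9]
eef_rot: [[0.991, -0.132, -0.0], [-0.132, -0.991, 0.0], [-0.0, -0.0, -1.0]]
wrist_force: [-0.2, -0.3, 0.7]
opening: 0.3
grip_force: 0.0
```

```bash
python3 v.py c5
```

```text
t 9.0 case xy [-38.   33.2] z 13.9 F [-0.15 -0.26  0.71] open 0.3
rot [-0.  0.  0.]
```

View pics/c5.png

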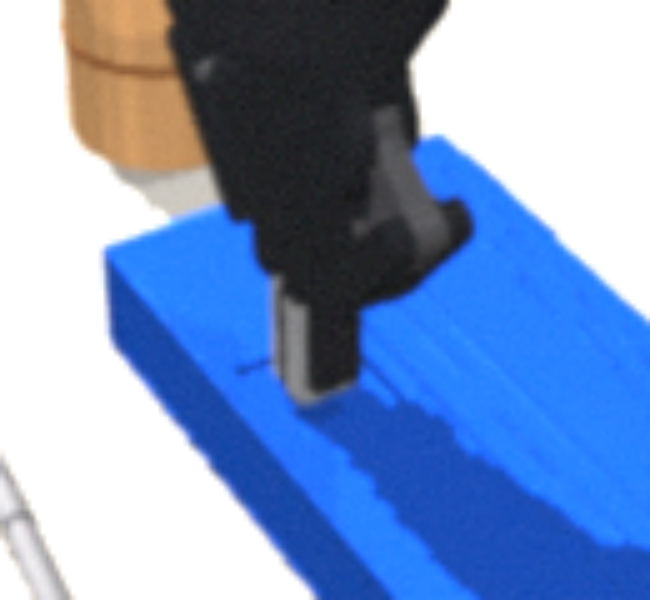

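The tip corner is at (303,403) and the shadow at (303,410), nearly touching; about 2 mm remain. From here I go by force.

carry_out(
  steps=[
    [[0,0,0.05],[0,0,0]],
    [[0,0,0.1],[0,0,0]],
    [[0,0,0.15],[0,0,0]],
    [[0,0,0.15],[0,0,0]],
    [[0,0,0.15],[0,0,0]],
  ],
)

```text
t: 9.47
tcp_pos: [503.3, -58.1, 12.4]
eef_rot: [[0.991, -0.132, -0.0], [-0.132, -0.991, 0.0], [-0.0, -0.0, -1.0]]
wrist_force: [0.4, -0.4, -0.5]
opening: -0.0
grip_force: 0.0
```

carry_out(
  steps=[
    [[0,0,0.05],[0,0,0]],
    [[0,0,0.1],[0,0,0]],
    [[0,0,0.1],[0,0,0]],
    [[0,0,0.1],[0,0,0]],
  ],
)

```text
t: 9.8
tcp_pos: [503.4, -58.1, 11.5]
eef_rot: [[0.991, -0.132, 0.0], [-0.132, -0.991, -0.0], [0.0, 0.0, -1.0]]
wrist_force: [-0.5, -0.9, 0.7]
opening: -0.2
grip_force: 0.4
```

carry_out(
  steps=[
    [[0,0,0.05],[0,0,0]],
    [[0,0,0.1],[0,0,0]],
    [[0,0,0.1],[0,0,0]],
    [[0,0,0.1],[0,0,0]],
  ],
)

```text
t: 10.13
tcp_pos: [503.5, -58.1, 10.6]
eef_rot: [[0.991, -0.132, 0.0], [-0.132, -0.991, -0.0], [0.0, 0.0, -1.0]]
wrist_force: [-1.4, 0.5, 3.6]
opening: -0.3
grip_force: 1.5
```

```bash
cat > m.py <<'E'
from h import *
st()
for n in('side','top'):
    s=snap(n);m=cv2.inRange(cv2.cvtColor(s['color'],cv2.COLOR_BGR2HSV),(95,150,40),(130,255,255))
    print(n,cv2.boundingRect(m),cv2.countNonZero(m))
E
python3 m.py
```

```text
t 10.13 case xy [-37.8  33.2] z 10.6 F [-1.36  0.51  3.6 ] open -0.3
rot [ 0. -0.  0.]
side (256, 267, 169, 151) 12173
top (324, 237, 112, 65) 3670
```

carry_out(
  steps=[
    [[0,0,0.05],[0,0,0]],
    [[0,0,0.1],[0,0,0]],
    [[0,0,0.1],[0,0,0]],
    [[0,0,0.1],[0,0,0]],
  ],
)

```text
t: 10.57
tcp_pos: [503.4, -58.1, 9.4]
eef_rot: [[0.991, -0.132, 0.0], [-0.132, -0.991, 0.0], [0.0, -0.0, -1.0]]
wrist_force: [-0.8, 0.6, 3.3]
opening: 0.2
grip_force: 1.6
```

```bash
python3 m.py
```

```text
t 10.57 case xy [-37.9  33.2] z 9.4 F [-0.82  0.57  3.33] open 0.2
rot [-0. -0.  0.]
side (256, 267, 169, 151) 12151
top (324, 236, 112, 66) 3679
```

It gives like a spring, so this is the button. I'll press a little more.

carry_out(
  steps=[
    [[0,0,0.05],[0,0,0]],
    [[0,0,0.1],[0,0,0]],
    [[0,0,0.1],[0,0,0]],
    [[0,0,0.1],[0,0,0]],
    [[0,0,0.1],[0,0,0]],
  ],
)

```text
t: 11.08
tcp_pos: [503.4, -58.1, 8.5]
eef_rot: [[0.991, -0.132, 0.0], [-0.132, -0.991, 0.0], [0.0, -0.0, -1.0]]
wrist_force: [-0.1, 0.3, 2.2]
opening: 0.0
grip_force: 1.5
```

```bash
python3 m.py
```

```text
t 11.08 case xy [-37.9  33.3] z 8.5 F [-0.11  0.29  2.25] open 0.0
rot [-0. -0.  0.]
side (256, 264, 169, 154) 10386
top (324, 236, 115, 66) 3126
```

carry_out(
  steps=[
    [[0,0,-0.5],[0,0,0]],
    [[0,0,-1],[0,0,0]],
    [[-1,0,-2],[0,0,0]],
    [[-3,0,-4],[0,0,0]],
    [[-5,0,-6],[0,0,0]],
    [[-7,0,-8],[0,0,0]],
    [[-9,0,-9],[0,0,0]],
    [[-9,0,-9],[0,0,0]],
    [[-9,0,-9],[0,0,0]],
  ],
)

```text
t: 11.93
tcp_pos: [413.8, -46.5, 99.0]
eef_rot: [[0.991, -0.132, 0.002], [-0.132, -0.991, -0.001], [0.002, 0.001, -1.0]]
wrist_force: [0.5, -1.0, 0.3]
opening: -0.1
grip_force: 0.0
```

```bash
cat > v.py <<'E'
from h import *
import sys
o=st();ims=[]
def w(x,y,z): return np.array([*(C+RC@[x,y]),z])
for n in('side','top'):
    s=snap(n);M=np.array(s['camera_from_world'])
    def proj(p):
        c=M[:3,:3]@p+M[:3,3];x,y=c[0]/-c[2],-c[1]/-c[2];k=1+s['k1']*(x*x+y*y);return (s['fx']*x*k+s['cx'],s['fy']*y*k+s['cy'])
    u,v=proj(w(0,0,60));x0,y0=int(u-100),int(v-120)
    im=cv2.resize(cv2.convertScaleAbs(s['color'][y0:y0+240,x0:x0+200],alpha=1.8,beta=10),None,fx=2,fy=2)
    for a,c in((1.1,(0,255,255)),(1.7,(0,0,255))):
      for y in(-125,125):
        u,v=proj(w(60-74*np.cos(a),y,35+74*np.sin(a)));cv2.circle(im,(int((u-x0)*2),int((v-y0)*2)),2,c,-1)
    ims.append(im)
cv2.imwrite('pics/'+sys.argv[1]+'.png',np.hstack(ims))
E
python3 v.py c6
```

```text
t 11.93 case xy [-128.2   32.9] z 99.0 F [ 0.46 -1.04  0.35] open -0.1
rot [ 0.001 -0.002  0.   ]
```

View pics/c6.png

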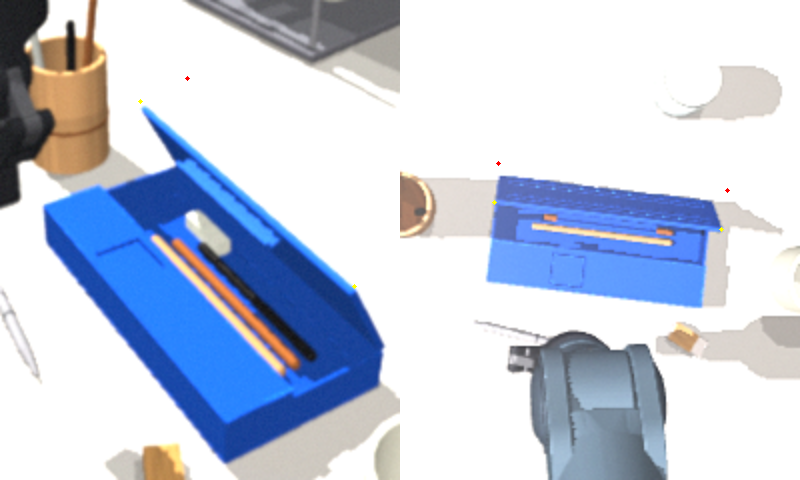

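The lid is up at about 1.1 rad: its edge matches the yellow marks at (140,102) and (354,287), and the button has sprung back. Next I bring the fingertip in front of the middle of the lid's edge.

carry_out(
  steps=[
    [[2,1,1],[0,0,0]],
    [[4.5,2,2],[0,0,0]],
    [[7,3.3,3],[0,0,0]],
    [[9.5,3.3,3.5],[0,0,0]],
    [[11,3.3,3.5],[0,0,0]],
    [[12,3.3,3.5],[0,0,0]],
    [[12.5,3.3,3.5],[0,0,0]],
    [[12.5,3.3,3.5],[0,0,0]],
    [[12.5,3.3,3.5],[0,0,0]],
  ],
)

```text
t: 12.78
tcp_pos: [533.0, -95.0, 63.0]
eef_rot: [[0.991, -0.131, -0.001], [-0.131, -0.991, 0.0], [-0.001, -0.0, -1.0]]
wrist_force: [0.6, -0.0, -0.9]
opening: -0.2
grip_force: 0.0
```

```bash
cat > lid.py <<'E'
# lid angle from the right (case y -125) end of its free edge: top view, rightmost blue corner along case y at the lid
from h import *
o=st()
s=snap('side');M=np.array(s['camera_from_world'])
m=cv2.inRange(cv2.cvtColor(s['color'],cv2.COLOR_BGR2HSV),(95,120,30),(130,255,255))
_,l,stt,_=cv2.connectedComponentsWithStats(m);m=(l==1+stt[1:,4].argmax()).astype(np.uint8)
def proj(p):
    c=M[:3,:3]@p+M[:3,3];x,y=c[0]/-c[2],-c[1]/-c[2];k=1+s['k1']*(x*x+y*y);return np.array([s['fx']*x*k+s['cx'],s['fy']*y*k+s['cy']])
# for each candidate angle: points just inside / outside the lid's free edge, share that is blue
A=np.arange(.9,1.9,.05)
out=[]
for a in A:
    v=[]
    for d in(68,80):
        k=0;n=0
        for y in list(range(-115,-50,5))+list(range(50,116,5)):
            u,w=proj(np.array([*(C+RC@[60-d*np.cos(a),y]),35+d*np.sin(a)])).round().astype(int);k+=m[w,u]>0;n+=1
        v.append(k/n)
    out.append(v[0]-v[1])
print('lid',[(round(a,2),round(v,2)) for a,v in zip(A,out) if v>.5])
E
python3 lid.py
```

```text
t 12.78 case xy [-3.6  0.6] z 63.0 F [ 0.57 -0.01 -0.89] open -0.2
rot [-0.     0.001  0.001]
lid []
```

carry_out(
  steps=[
    [[0.5,0,0],[0,0,0]],
    [[1,0,0],[0,0,0]],
    [[1.4,0,0],[0,0,0]],
    [[1.8,0,0],[0,0,0]],
    [[2.2,0,0],[0,0,0]],
    [[2.6,0,0],[0,0,0]],
    [[3,0,0],[0,0,0]],
    [[3.4,0,0],[0,0,0]],
    [[3.8,0,0],[0,0,0]],
    [[4.2,0,0],[0,0,0]],
    [[4.6,0,0],[0,0,0]],
    [[4.6,0,0],[0,0,0]],
  ],
)

```text
t: 13.83
tcp_pos: [580.4, -101.6, 63.5]
eef_rot: [[0.991, -0.132, 0.001], [-0.132, -0.991, 0.0], [0.001, -0.0, -1.0]]
wrist_force: [0.6, 0.1, -0.3]
opening: -0.1
grip_force: 0.0
```

```bash
sed -i 's/if v>.5\]/if v>.2]/' lid.py; python3 lid.py; python3 m.py
```

```text
t 13.83 case xy [44.2  0.3] z 63.5 F [ 0.64  0.08 -0.31] open -0.1
rot [-0.    -0.001  0.   ]
lid [(np.float64(1.6), np.float64(0.78)), (np.float64(1.65), np.float64(0.74)), (np.float64(1.7), np.float64(0.7)), (np.float64(1.75), np.float64(0.67))]
t 13.88 case xy [43.7  0.3] z 63.5 F [ 0.29  0.11 -0.67] open 0.3
rot [-0.    -0.001  0.   ]
side (256, 230, 183, 188) 16266
top (324, 228, 69, 69) 2211
```

carry_out(
  steps=[
    [[0.2,0,0],[0,0,0]],
    [[0.4,0,0],[0,0,0]],
    [[0.6,0,0],[0,0,0]],
    [[0.6,0,0],[0,0,0]],
    [[0.6,0,0],[0,0,0]],
  ],
)

```text
t: 14.4
tcp_pos: [585.5, -102.3, 63.5]
eef_rot: [[0.991, -0.132, 0.0], [-0.132, -0.991, 0.0], [0.0, -0.0, -1.0]]
wrist_force: [-0.2, 0.8, -0.1]
opening: 0.0
grip_force: 0.0
```

```bash
cat > lid2.py <<'E'
from h import *
st();s=snap('side')
m=cv2.inRange(cv2.cvtColor(s['color'],cv2.COLOR_BGR2HSV),(95,120,30),(130,255,255))
_,l,q,_=cv2.connectedComponentsWithStats(m);m=l==1+q[1:,4].argmax()
v,u=np.nonzero(m);i=v==v.min();p=(u[i].mean(),v.min())
c,d=ray(s,*p);R3=np.eye(3);R3[:2,:2]=RC
c=R3.T@(c-[*C,0]);d=R3.T@d
P=c+d*(125-c[1])/d[1];print('top px',p,'lid end',P.round(1),'angle',np.arctan2(P[2]-35,60-P[0]),'r',np.hypot(P[2]-35,60-P[0]))
E
python3 lid2.py
```

```text
t 14.4 case xy [49.3  0.3] z 63.5 F [-0.21  0.8  -0.14] open 0.0
rot [-0. -0.  0.]
top px (np.float64(332.5), np.int64(229)) lid end [ 78.3 125.  101.1] angle 1.8410333190586528 r 68.55411008617742
```

carry_out(
  steps=[
    [[-1,0,0],[0,0,0]],
    [[-3,0,0],[0,0,0]],
    [[-6,0,-1],[0,0,0]],
    [[-9,0,-3],[0,0,0]],
    [[-12,0,-5],[0,0,0]],
    [[-15,0,-7],[0,0,0]],
    [[-18,0,-8],[0,0,0]],
    [[-18,0,-8],[0,0,0]],
    [[-18,0,-8],[0,0,0]],
  ],
)

```text
t: 15.2
tcp_pos: [405.3, -78.9, 143.9]
eef_rot: [[0.991, -0.132, 0.001], [-0.132, -0.991, -0.002], [0.002, 0.002, -1.0]]
wrist_force: [1.2, 0.6, 0.3]
opening: 0.1
grip_force: 0.0
```

```bash
python3 lid2.py; python3 lid.py; python3 - <<'E'
from h import *
# top view: the lid's top edge (74 from hinge) against its foot, and the case's front corners
s=snap('top');m=cv2.inRange(cv2.cvtColor(s['color'],cv2.COLOR_BGR2HSV),(95,90,30),(130,255,255))
M=np.array(s['camera_from_world'])
for a in(1.4,1.5,1.6,1.7,1.8,1.85):
    k=[]
    for dd in(60,70,74,82):
        g=0
        for y in range(-110,111,10):
            p=np.array([*(C+RC@[60-dd*np.cos(a),y]),35+dd*np.sin(a)])
            c=M[:3,:3]@p+M[:3,3];u=int(round(s['fx']*c[0]/-c[2]+s['cx']));v=int(round(s['fy']*c[1]/c[2]+s['cy']));g+=m[v,u]>0
        k.append(g)
    print(a,k)
b=cv2.boundingRect(m);print(b)
for x,y in((-62,125),(-62,-125)): pass
v,u=np.nonzero(m)
for f in(u-v,):
    print('left',onz(s,u.min(),v[u==u.min()].mean(),38).round(),'bottom',onz(s,u[v==v.max()].mean(),v.max(),0).round())
E
```

```text
t 15.2 case xy [-132.4   -0.3] z 143.9 F [1.18 0.58 0.26] open 0.1
rot [ 0.002 -0.002 -0.   ]
top px (np.float64(332.5), np.int64(229)) lid end [ 78.3 125.  101.1] angle 1.8410333190586528 r 68.55411008617742
t 15.25 case xy [-1.312e+02 -1.000e-01] z 143.8 F [ 0.8 -0.7  0.5] open -0.1
rot [ 0.001 -0.002  0.   ]
lid [(np.float64(1.65), np.float64(0.74)), (np.float64(1.7), np.float64(1.0)), (np.float64(1.75), np.float64(1.0)), (np.float64(1.8), np.float64(1.0)), (np.float64(1.85), np.float64(0.96))]
1.4 [np.int64(23), np.int64(20), np.int64(18), np.int64(18)]
1.5 [np.int64(23), np.int64(23), np.int64(23), np.int64(22)]
1.6 [np.int64(23), np.int64(23), np.int64(23), np.int64(23)]
1.7 [np.int64(23), np.int64(23), np.int64(23), np.int64(23)]
1.8 [np.int64(23), np.int64(23), np.int64(23), np.int64(12)]
1.85 [np.int64(23), np.int64(16), np.int64(3), np.int64(0)]
(323, 226, 121, 252)
left [498.  34.  38.] bottom [ 55. -82.   0.]
```

Both views agree that the lid leans at about 1.75-1.8 rad with the hand away.

```bash
python3 -c "
from plant import r
print(r.finish_job())"
```

```text
the job is handed in; nothing more can be done
None
```

I pressed the catch, the lid sprang up, and I pushed it back past upright to about 1.75–1.8 rad (estimated from both camera views); the hand is clear and the job is handed in, but no verdict came back.

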